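Snap the sprung dust cap into a microscope's camera port

TASK

Close the open camera port of the microscope head with the black dust cap: pinch the cap's two orange tabs together, lift the cap off its mat, feel for the off-centre bore and push the plug gently fully home with the tabs still pinched, then let the tabs spring out under the rim and leave the cap flat and locked. Never press the cap on the port harder than 40 N, and do not disturb the objective, oil bottle, flask and slide box.

Things in the scene. Friction and masses are not known exactly. Their poses are not given: they have to be found in the camera images.
- port (a point): Top of the head's upright grey camera tube (86 mm outer), about 150 mm above the bench: the point on the tube's axis level with the rim's top face; z up. Bright collar in the mouth: flat ring, 68 mm outer, 48 mm bore, its top is the rim. It is ECCENTRIC: the bore's centre lies 4 mm from this point in a horizontal direction that varies and is not measured; find it by feel or sight.
- cap_mid (a point): Centre of the dust cap, on its axis half-way up, 22 mm above the plug's underside; z up along the axis, y the line on which the tabs are pinched. Loose on the mat, plug down, 44 mm tall, 75 g or so. Plug 12 mm high, 45 mm diameter (43 at the tip, bevel 2.5 mm high); over it a black flange, 64 mm diameter, 4 mm thick, its top 6 mm below this point. Fits at any yaw.
- tab_a (a joint): Orange upright tab on the cap's +y side, on top of the flange: 28 mm tall, 20 mm wide along x, 4 mm thick, outer face 17 mm from the axis (34 mm over both; 22 mm fully pinched). Value: inward travel (m), 0 at rest, 0.006 at its inner stop. Spring: 3.2 N at rest, 8 N at the stop.
- tab_b (a joint): The same for the tab on the -y side.
- cap: The same cap with its tabs; origin at the centre of the plug's underside. Fully home the flange lies on the rim, this origin 12 mm below the rim. Each tab has a lug 1.5 to 5.5 mm above the plug's underside, 12 mm wide, reaching 26.5 mm from the axis at rest, 20.5 fully pinched: it passes the 48 mm bore only if pinched by 4 mm or more a side.
- head: White microscope head with tube and collar, fixed. Origin on the bench under the tube's axis. Eyepieces stick out to its +x, up to 145 mm from the axis, 35 mm or more below the rim; housing 110 x 100 mm. The collar does not yield; its lip is 5 mm thick, and below it the tube is at least 60 mm wide about the bore and 39 mm deep, room for the cap's lugs to spring out.
- mat: Blue lens mat, 130 x 130 x 4 mm, fixed on the bench, under the cap. Origin at the centre of its underside.
- objective: Bystander: steel microscope objective standing on the bench, 26 mm diameter, 44 mm tall; origin at its underside.
- oil: Bystander: amber bottle, 30 mm diameter, 65 mm tall; origin at its underside.
- flask: Bystander: flat clear culture flask with a red cap lying on the bench, 78 x 46 x 25 mm; origin under the flask's centre.
- slidebox: Bystander: blue slide box with white lid, 82 x 72 x 34 mm; origin at its underside.
Mind the look-alikes: they are no part of the job. There is more than one size of the head; the one meant has the size given above.

How it is judged:
By the outcome, as a careful person would: the job done as asked, in the order asked, and still so for the second after the job is handed in, with the robot touching nothing.
It also fails if it takes over 64 s, if anything falls off the work surface, if the arm or the gripper's body presses on something with over 40 N, if the wrist force passes 120 N, or if a joint passes its speed limit or range.

ROBOT

A 6-joint arm with a two-finger parallel gripper is mounted at the origin on the work surface. World frame = base frame: x ahead of the robot, y to its left, z up, the work surface at z = 0. Lengths are in m, angles in rad, forces in N, time in s.
With the tool pointing down it reaches from about 0.425 to 0.95 m from the base axis. Payload 3.5 kg.
Tool frame: the origin (TCP) lies on the mounting face of the last link; the fingertips stand 173 mm ahead of it and the grasp point (between the pads) lies 155 mm ahead of it; z points along the fingers, x is the direction in which the jaws open and shut, and the axes are right-handed (so a half turn about z gives the same grasp; the last joint's range is limited). The gripper opens to 85 mm and grips with 20 to 120 N. Pads are 22 mm wide; open, the fingers measure 114 mm over their backs; the gripper's body (76 mm by 85 mm) begins 54 mm behind the grasp point. The pads swing forward as they close: fully open they stand 13 mm farther back than shut.
Start: joints at [-1.5, 0.286, 1.577, -0, 1.279, -0.15], TCP at [0.148, -0.659, 0.405] pointing down, gripper open.
Joint ranges: [-2.77, 2.77], [-0.9, 2.22], [0.21, 2.48], [-1.53, 4.67], [0.24, 2.81], [-2.84, 2.84]. Speed limits (rad/s): [2.79, 2.79, 3.14, 3.14, 3.14, 3.14].

INTERFACE

Orientations are given as a unit quaternion [x, y, z, w].
In Python, from plant import get_state, read_camera, sign_off gives the robot as it stands.
- The arm moves only by the shell command python3 -m jog 'ROWS' [FORCE]. ROWS is JSON, a list of rows, each an object of numbers: "grip": the closure, from 0 (fully open) to 1 (shut); "x", "y", "z": the shift along the tool's x, y, z in mm; "rx", "ry", "rz": the turn, a rotation vector about the tool's x, y, z in degrees. A call has 1 to 8 rows; each row shifts and turns the commanded pose from where the row before left it, along the tool's axes as they then stand; what a row does not reach is not made up. A row lasts 1/12 s, in which the tool goes at most 41.7 mm and 7.16 degrees, less where a joint would pass 70% of its speed; a pose out of reach is approached as far as the arm can. A call with a gripper value outside its range is refused whole. The fingers move at their own pace and stop on an object; FORCE is the grip in N (left out, the last holds). Time passes only in rows, so rows that do not move let the fingers close. It gives the time, the measured TCP pose, the force and the opening at its end, in the units of the state.
- get_state(): the state, without advancing time (a new reading comes with each control period).
- read_camera(name): name is "scene" or "top"; returns a dict with "frame" (420x560x3 uint8, red, green, blue), "intrinsics" (3x3 intrinsics, pixels), "k1" (the pictures are not rectified: a ray, as slopes to the right and down, at radius r is drawn at 1 + k1 r^2 times it, then the intrinsics apply), "R" (3x3) and "t" (3): a world point X has camera coordinates R X + t. Camera axes: x right, y down, z forward; pixel columns grow to the right and rows downward; lengths in m; the calibration is good to about 2 mm. A picture is of the moment at which its call begins. There is no depth.
- sign_off(): hands the job in, once; it reports no verdict.
The state is a dict: "time": time; "qpos": joint angles; "dq": joint speeds; "joint_efforts": joint torques, N m; "eef_pos": TCP position; "tcp_rot": TCP orientation; "contact_force": force on the tool from outside, world axes, zero at the start; "wrist_torque": the same for the moment, N m; "opening": opening from 0.0 (shut) to 1.0 (fully open).
Only numpy, scipy, OpenCV 4.12 (cv2) and the standard library are available. Lean on these libraries where they do the work, as an engineer would, in place of code of your own. Each camera call takes 0.05 s, during which the arm holds its last target.

## Working session

There is one attempt and no reset: what is moved stays moved. The work goes in short steps, Python scripts to look and compute and a shell command to move; the robot and the scene stay as the last step left them, time stands still between calls to the robot, and variables do not carry over. Pictures are saved under pics/ and viewed, and the job is handed in when it is done.

```bash
ls; mkdir -p pics
python3 - <<'E'
from plant import *
import cv2
s=get_state();print(s)
for n in("scene","top"):
    c=read_camera(n);cv2.imwrite(f"pics/{n}0.png",c["frame"][:,:,::-1])
    print(n,c["intrinsics"],c["k1"],c["R"],c["t"])
E
```

```text
pics
{'time': 0.0, 'qpos': array([-1.49997204e+00,  2.87174435e-01,  1.57816688e+00, -2.73742665e-05,
        1.27857464e+00, -1.49993701e-01]), 'dq': array([ 0.00055863,  0.00039477, -0.00063673, -0.00167045, -0.00032952,
        0.00180278]), 'joint_efforts': array([-1.41905086e-03, -4.05981123e+01, -2.92624980e+01, -2.26305820e-04,
        5.83524787e-03,  6.28450294e-06]), 'eef_pos': array([ 0.14785706, -0.65835253,  0.40334633]), 'tcp_rot': array([ 0.78071566, -0.62488535, -0.00079789, -0.00084438]), 'contact_force': array([ 0.06008878, -0.4283573 , -0.67607034]), 'wrist_torque': array([-0.00081078,  0.0356764 ,  0.0035643 ]), 'opening': 0.9999773061022478}
scene [[392.24486971   0.         285.91183268]
 [  0.         392.24486971 217.08940556]
 [  0.           0.           1.        ]] -0.07916058605844548 [[-0.67153933  0.74067929 -0.02071515]
 [ 0.4905699   0.42347706 -0.76158279]
 [-0.55531621 -0.52159503 -0.64773647]] [ 0.4605954  -0.1777778   1.23676668]
top [[394.35355164   0.         274.0121265 ]
 [  0.         394.35355164 211.32425755]
 [  0.           0.           1.        ]] -0.11085343814723325 [[ 0.02868369 -0.99938253  0.02029304]
 [-0.98495719 -0.03171882 -0.16986242]
 [ 0.17040121 -0.0151155  -0.98525882]] [-0.11166506  0.5869575   1.04898859]
```

View pics/scene0.png

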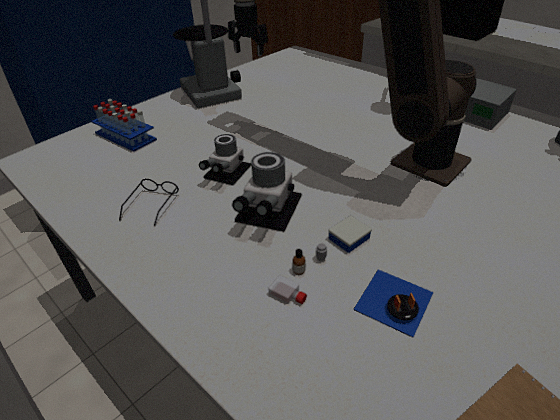

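View pics/top0.png

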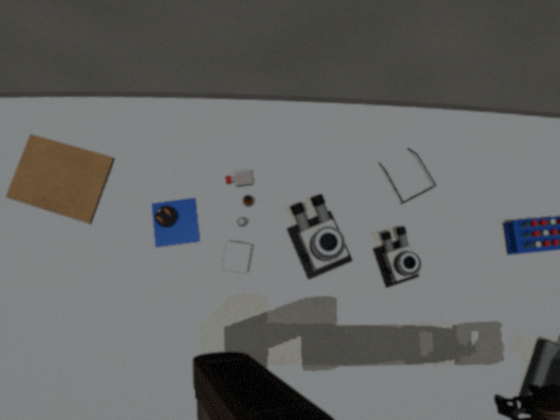

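The scene view shows the large head at about (268,165), a smaller look-alike at (226,145), and the cap at (402,306) on the blue mat. The top view shows the large head's tube at (327,242) and the cap at (167,217). I'll enlarge both.

```bash
cat > h.py <<'E'
import numpy as np,cv2
from plant import *
def und(c,uv):
    K=c["intrinsics"];k=c["k1"]
    d=np.array([(uv[0]-K[0,2])/K[0,0],(uv[1]-K[1,2])/K[1,1]]);s=d.copy()
    for _ in range(30): s=d/(1+k*(s@s))
    return s
def ray(c,uv):
    s=und(c,uv);R=c["R"];return -R.T@c["t"],R.T@np.array([s[0],s[1],1.])
def onz(c,uv,z):
    o,d=ray(c,uv);return o+d*(z-o[2])/d[2]
def proj(c,X):
    p=np.atleast_2d(X)@c["R"].T+c["t"];s=p[:,:2]/p[:,2:];r=(s**2).sum(1,keepdims=True)
    s=s*(1+c["k1"]*r);K=c["intrinsics"];return s*K[0,0]+[K[0,2],K[1,2]]
def crop(c,x,y,w,h,f,name,draw=None):
    im=cv2.resize(c["frame"][y:y+h,x:x+w,::-1],None,fx=f,fy=f,interpolation=cv2.INTER_CUBIC)
    for P,col in (draw or []):
        q=((proj(c,P)-[x,y]+.5)*f-.5).round().astype(int)
        cv2.polylines(im,[q.reshape(-1,1,2)],False,col,1)
    cv2.imwrite("pics/"+name+".png",im)
def circ(x,y,z,r):
    t=np.linspace(0,2*np.pi,60);return np.c_[x+r*np.cos(t),y+r*np.sin(t),z+0*t]
E
python3 - <<'E'
from h import *
s=read_camera("scene");t=read_camera("top")
crop(t,290,190,75,90,6,"t_head");crop(t,145,190,65,65,8,"t_cap")
crop(s,225,140,85,95,6,"s_head");crop(s,345,265,95,75,8,"s_cap")
for z in(.15,):print(onz(t,(327,242),z),onz(s,(268,160),z))
for z in(.026,):print(onz(t,(167,217),z),onz(s,(402,304),z))
E
```

```text
[ 0.49901813 -0.22778553  0.15      ] [ 0.49886442 -0.22592056  0.15      ]
[0.56818581 0.21094558 0.026     ] [0.57437583 0.21776937 0.026     ]
```

View pics/t_head.png

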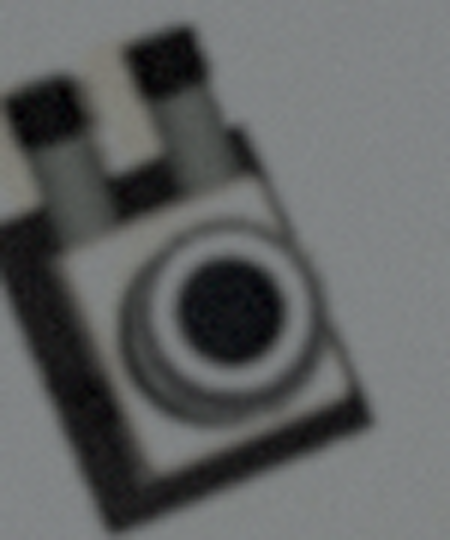

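View pics/t_cap.png

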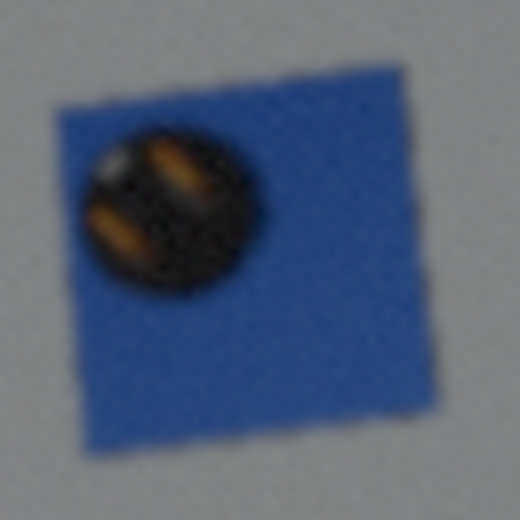

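View pics/s_head.png

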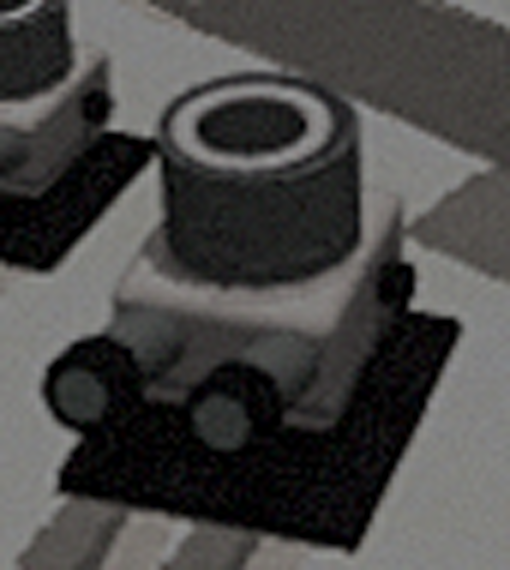

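View pics/s_cap.png

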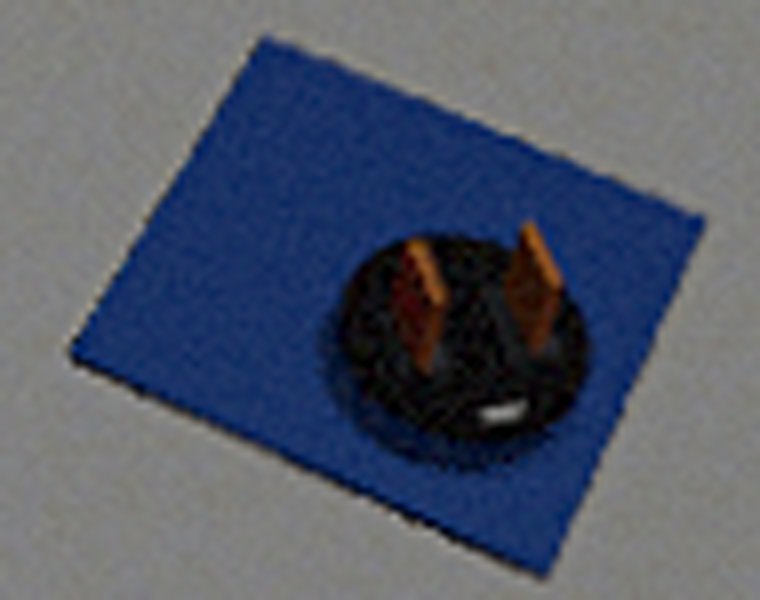

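```bash
cat > m.py <<'E'
from h import *
from scipy.optimize import least_squares
import sys
def cfit(P):
    f=lambda p:np.hypot(P[:,0]-p[0],P[:,1]-p[1])-p[2]
    r=least_squares(f,[*P[:,:2].mean(0),.03],loss="soft_l1",f_scale=.001);return r.x,np.sqrt((r.fun**2).mean())
def sub(c,cen,z,r,n=72,span=.007,chan=None):
    """subpixel edge: max gradient along radial lines of predicted circle"""
    g=cv2.GaussianBlur(c["frame"].astype(np.float32) if chan is None else c["frame"][:,:,chan].astype(np.float32),(0,0),.8)
    if g.ndim==3:g=g.mean(2)
    out=[]
    for a in np.linspace(0,2*np.pi,n,endpoint=False):
        rr=np.linspace(r-span,r+span,57);X=np.c_[cen[0]+rr*np.cos(a),cen[1]+rr*np.sin(a),z+0*rr]
        q=proj(c,X).astype(np.float32);v=cv2.remap(g,q[:,:1],q[:,1:],cv2.INTER_CUBIC).ravel()
        d=np.gradient(v);i=np.argmax(d);out.append([X[i,0],X[i,1],d[i]])
    return np.array(out)
E
python3 - <<'E'
from m import *
s=read_camera("scene");t=read_camera("top")
for n,c,uv in(("top",t,(328.25,241.1)),("scene",s,(266.4,160.6))):
  for z in(.145,.15,.155):
    cen=onz(c,uv,z)[:2]
    for _ in range(3):
        P=sub(c,cen,z,.024,span=.006);x,e=cfit(P);cen=x[:2]
    # outer: bright->dark : invert
    ci=dict(c);ci["frame"]=255-c["frame"]
    co=cen
    for _ in range(3):
        Po=sub(ci,co,z,.034,span=.006);y,e2=cfit(Po);co=y[:2]
    print(n,z,"bore",x.round(4),e.round(4),"outer",y.round(4),e2.round(4))
# cap flange
for n,c,uv in(("top",t,(166.4,216.6)),("scene",s,(402.5,307))):
    cen=onz(c,uv,.018)[:2]
    for _ in range(4):
        P=sub(c,cen,.018,.032,span=.006,chan=2);x,e=cfit(P);cen=x[:2]
    print(n,"flange",x.round(4),e.round(4))
    im=c["frame"].astype(int);m=(im[:,:,0]>im[:,:,2]+25).astype(np.uint8)
    x0,y0=np.int32(uv);mm=np.zeros_like(m);mm[y0-30:y0+30,x0-30:x0+30]=m[y0-30:y0+30,x0-30:x0+30]
    k,_,st,ce=cv2.connectedComponentsWithStats(mm)
    for i in range(1,k):
        if st[i,4]>2: print(st[i],ce[i].round(2),onz(c,ce[i],.048).round(4))
E
```

```text
top 0.145 bore [ 0.5008 -0.2313  0.0224] 0.0008 outer [ 0.5005 -0.2311  0.0333] 0.0008
top 0.15 bore [ 0.5005 -0.2303  0.0225] 0.0009 outer [ 0.4999 -0.2303  0.0332] 0.0007
top 0.155 bore [ 0.5002 -0.2295  0.0224] 0.0009 outer [ 0.4997 -0.2298  0.033 ] 0.0008
scene 0.145 bore [ 0.4975 -0.2329  0.0229] 0.0011 outer [ 0.4976 -0.2329  0.0337] 0.001
scene 0.15 bore [ 0.5032 -0.2271  0.0227] 0.0013 outer [ 0.5029 -0.2271  0.0333] 0.0009
scene 0.155 bore [ 0.5088 -0.2215  0.0224] 0.0012 outer [ 0.5084 -0.2214  0.0329] 0.0009
top flange [0.5719 0.2163 0.0317] 0.0015
[164 208   7   6  24] [166.62 210.46] [0.5834 0.2077 0.048 ]
[156 216   7   6  25] [159.36 218.44] [0.5601 0.2266 0.048 ]
scene flange [0.5735 0.2197 0.0327] 0.0018
[408 293   7  16  75] [411.21 300.53] [0.5723 0.2329 0.048 ]
[394 295   7  17  78] [396.95 302.13] [0.5941 0.2133 0.048 ]
```

```bash
cat > g.py <<'E'
from h import *
from scipy.spatial.transform import Rotation as Ro
def rel(target,yaw=None):
    s=get_state();R=Ro.from_quat(s["tcp_rot"]).as_matrix()
    d=R.T@(np.array(target)-s["eef_pos"])*1000
    y=np.degrees(np.arctan2(R[1,0],R[0,0]))
    print("t",round(s["time"],2),"pos",s["eef_pos"].round(4),"yaw",y.round(2),"zax",R[:,2].round(4),"F",s["contact_force"].round(1),"op",round(s["opening"],3))
    print("shift",d.round(1))
    if yaw is not None:
        a=np.radians(yaw);T=np.array([[np.cos(a),np.sin(a),0],[np.sin(a),-np.cos(a),0],[0,0,-1.]])
        print("rot",np.degrees(Ro.from_matrix(R.T@T).as_rotvec()).round(2))
E
cat > capov.py <<'E'
from h import *
def capdraw(x,y,yaw,zb,o=17,col=(0,255,0)):
    a=np.radians(yaw);u=np.array([np.cos(a),np.sin(a)]);v=np.array([-u[1],u[0]])
    L=[(circ(x,y,zb+.016,.032),col)]
    for s in(1,-1):
        for d in(o-4,o):
            c=np.array([x,y])+s*u*d/1000
            q=[c-v*.01,c+v*.01];L.append((np.array([[*q[0],zb+.016],[*q[0],zb+.044],[*q[1],zb+.044],[*q[1],zb+.016]]),col))
    return L
E
python3 - <<'E'
from capov import *; from g import *
s=read_camera("scene");t=read_camera("top")
L=capdraw(.5722,.2172,-40,.004)
crop(t,145,190,45,50,9,"t1",L);crop(s,380,280,45,45,9,"s1",L)
im=np.hstack([cv2.resize(cv2.imread(f"pics/{n}.png"),(405,405)) for n in("t1","s1")]);cv2.imwrite("pics/ov1.png",im[:, :800])
rel((.50,-.30,.40));
E
```

```text
t 0.4 pos [ 0.1479 -0.6586  0.4045] yaw -77.35 zax [-0.e+00  4.e-04 -1.e+00] F [-0.3 -0.9  0.3] op 0.997
shift [-272.7 -422.1    4.6]
```

View pics/ov1.png

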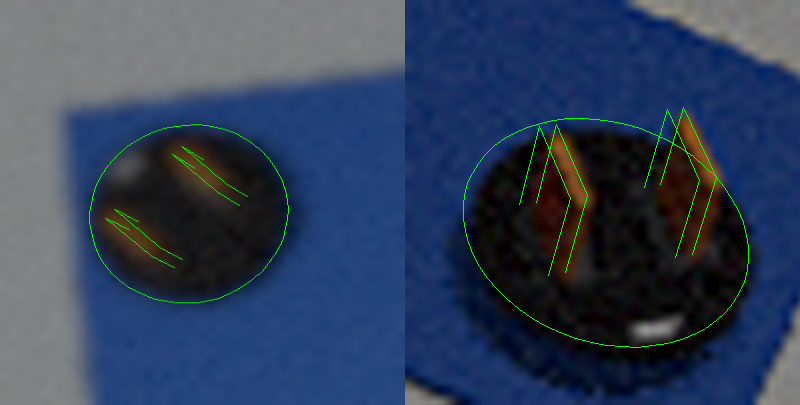

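The overlay agrees with the cap to about 2 mm, so the working estimate is cap at about (0.5715, 0.218) with tab axis at about −41°. Starting the transit.

```bash
python3 -m jog '[{"x":-21,"y":-32.5},{"x":-21,"y":-32.5},{"x":-21,"y":-32.5},{"x":-21,"y":-32.5},{"x":-21,"y":-32.5},{"x":-21,"y":-32.5},{"x":-21,"y":-32.5},{"x":-21,"y":-32.5}]' 40
python3 -m jog '[{"x":-21,"y":-32.5},{"x":-21,"y":-32.5},{"x":-21,"y":-32.5},{"x":-21,"y":-32.5},{"x":-21,"y":-32.5}]'
python3 - <<'E'
from g import *
rel((.5715,.218,.30),-41)
E
```

```text
t 0.4 pos [ 0.1479 -0.6586  0.4045] yaw -77.35 zax [-0.e+00  4.e-04 -1.e+00] F [-0.3 -0.9  0.3] op 0.997
shift [-762.5 -605.3  104.8]
rot [-1.000e-02  2.000e-02 -3.635e+01]$[0]: bad value
$[0]: bad value
```

```bash
python3 -m jog '[{"grip":0,"x":-21,"y":-32.5,"z":0,"rx":0,"ry":0,"rz":0}]'
```

```text
time: 0.48
eef_pos: [0.1716, -0.6336, 0.4044]
tcp_rot: [0.779, -0.627, 0.0, 0.002]
contact_force: [0.2, 0.1, 1.3]
opening: 1.005
```

```bash
python3 -m jog '[{"grip":0,"x":-21,"y":-32.5}]'; python3 -m jog --help | head -20
```

```text
$[0]: bad value
invalid input: not JSON, or not a number
```

```bash
python3 -m jog '[{"grip":0,"x":-21,"y":-32.5,"z":0,"rx":0,"ry":0,"rz":0},{"grip":0,"x":-21,"y":-32.5,"z":0,"rx":0,"ry":0,"rz":0},{"grip":0,"x":-21,"y":-32.5,"z":0,"rx":0,"ry":0,"rz":0},{"grip":0,"x":-21,"y":-32.5,"z":0,"rx":0,"ry":0,"rz":0},{"grip":0,"x":-21,"y":-32.5,"z":0,"rx":0,"ry":0,"rz":0},{"grip":0,"x":-21,"y":-32.5,"z":0,"rx":0,"ry":0,"rz":0},{"grip":0,"x":-21,"y":-32.5,"z":0,"rx":0,"ry":0,"rz":0},{"grip":0,"x":-21,"y":-32.5,"z":0,"rx":0,"ry":0,"rz":0}]' 40
python3 -m jog '[{"grip":0,"x":-21,"y":-32.5,"z":0,"rx":0,"ry":0,"rz":0},{"grip":0,"x":-21,"y":-32.5,"z":0,"rx":0,"ry":0,"rz":0},{"grip":0,"x":-21,"y":-32.5,"z":0,"rx":0,"ry":0,"rz":0},{"grip":0,"x":-21,"y":-32.5,"z":0,"rx":0,"ry":0,"rz":0}]'
python3 - <<'E'
from g import *
rel((.5715,.218,.30),-41)
E
```

```text
time: 1.15
eef_pos: [0.3928, -0.4085, 0.4051]
tcp_rot: [0.781, -0.625, 0.0, 0.0]
contact_force: [-0.1, -1.3, 0.6]
opening: 1.0
time: 1.48
eef_pos: [0.5013, -0.298, 0.4051]
tcp_rot: [0.781, -0.625, 0.0, 0.0]
contact_force: [0.8, -0.8, -0.8]
opening: 1.0
t 1.48 pos [ 0.5013 -0.298   0.4051] yaw -77.35 zax [ 6.e-04 -5.e-04 -1.e+00] F [ 0.8 -0.8 -0.8] op 1.0
shift [-488.2 -181.4  104.9]
rot [-1.000e-02 -4.000e-02 -3.635e+01]
```

```bash
python3 -m jog '[{"grip":0,"x":-37.5,"y":-14,"z":0,"rx":0,"ry":0,"rz":0},{"grip":0,"x":-37.5,"y":-14,"z":0,"rx":0,"ry":0,"rz":0},{"grip":0,"x":-37.5,"y":-14,"z":0,"rx":0,"ry":0,"rz":0},{"grip":0,"x":-37.5,"y":-14,"z":0,"rx":0,"ry":0,"rz":0},{"grip":0,"x":-37.5,"y":-14,"z":0,"rx":0,"ry":0,"rz":0},{"grip":0,"x":-37.5,"y":-14,"z":0,"rx":0,"ry":0,"rz":0},{"grip":0,"x":-37.5,"y":-14,"z":0,"rx":0,"ry":0,"rz":0},{"grip":0,"x":-37.5,"y":-14,"z":0,"rx":0,"ry":0,"rz":0}]'
python3 -m jog '[{"grip":0,"x":-37.5,"y":-14,"z":0,"rx":0,"ry":0,"rz":0},{"grip":0,"x":-37.5,"y":-14,"z":0,"rx":0,"ry":0,"rz":0},{"grip":0,"x":-37.5,"y":-14,"z":0,"rx":0,"ry":0,"rz":0},{"grip":0,"x":-37.5,"y":-14,"z":0,"rx":0,"ry":0,"rz":0},{"grip":0,"x":-37.5,"y":-14,"z":0,"rx":0,"ry":0,"rz":0}]'
python3 -m jog '[{"grip":0,"x":0,"y":0,"z":25,"rx":0,"ry":0,"rz":-6},{"grip":0,"x":0,"y":0,"z":25,"rx":0,"ry":0,"rz":-6},{"grip":0,"x":0,"y":0,"z":25,"rx":0,"ry":0,"rz":-6},{"grip":0,"x":0,"y":0,"z":25,"rx":0,"ry":0,"rz":-6},{"grip":0,"x":0,"y":0,"z":0,"rx":0,"ry":0,"rz":-6},{"grip":0,"x":0,"y":0,"z":0,"rx":0,"ry":0,"rz":-6},{"grip":0,"x":0,"y":0,"z":0,"rx":0,"ry":0,"rz":0}]'
python3 - <<'E'
from g import *
from capov import *
rel((.5715,.218,.21),-41)
s=read_camera("scene");t=read_camera("top")
L=capdraw(.5715,.218,-41,.004)
crop(t,130,180,80,80,5,"t2",L);crop(s,350,240,80,80,5,"s2",L)
cv2.imwrite("pics/ov2.png",np.hstack([cv2.imread(f"pics/{n}.png") for n in("t2","s2")]))
E
```

```text
time: 2.15
eef_pos: [0.5437, 0.0196, 0.4051]
tcp_rot: [0.781, -0.625, 0.0, -0.0]
contact_force: [1.1, -0.0, 0.2]
opening: 1.0
time: 2.57
eef_pos: [0.5709, 0.2179, 0.405]
tcp_rot: [0.781, -0.625, 0.0, -0.0]
contact_force: [0.0, -0.5, 1.2]
opening: 1.0
time: 3.15
eef_pos: [0.571, 0.2158, 0.3039]
tcp_rot: [0.936, -0.352, -0.001, 0.0]
contact_force: [0.4, -0.1, -0.6]
opening: 0.997
t 3.15 pos [0.571  0.2158 0.3039] yaw -41.24 zax [-1.3e-03 -3.0e-04 -1.0e+00] F [ 0.4 -0.1 -0.6] op 0.997
shift [-1.  -2.1 93.9]
rot [ 0.06  0.05 -0.24]
```

View pics/ov2.png

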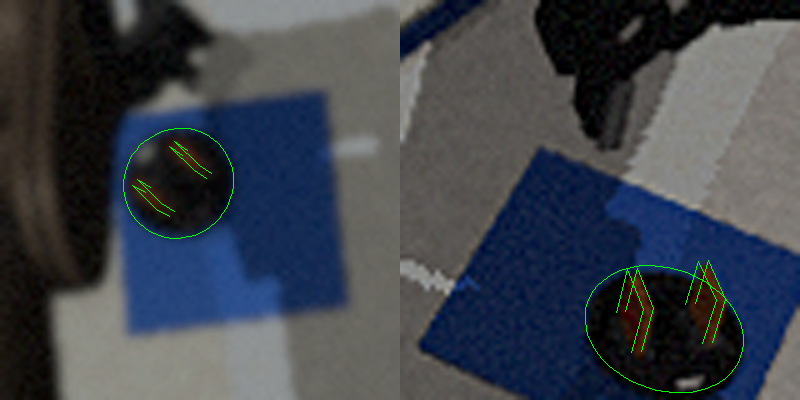

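```bash
python3 -m jog '[{"grip":0,"x":-1,"y":-2,"z":30,"rx":0,"ry":0,"rz":0},{"grip":0,"x":0,"y":0,"z":30,"rx":0,"ry":0,"rz":0},{"grip":0,"x":0,"y":0,"z":28,"rx":0,"ry":0,"rz":0},{"grip":0,"x":0,"y":0,"z":6,"rx":0,"ry":0,"rz":0},{"grip":0,"x":0,"y":0,"z":0,"rx":0,"ry":0,"rz":0}]'
python3 - <<'E'
from g import *
from capov import *
rel((.5715,.218,.1975),-41)
s=read_camera("scene");t=read_camera("top")
crop(t,130,180,80,80,5,"t2");crop(s,360,250,80,80,5,"s2")
cv2.imwrite("pics/ov3.png",np.hstack([cv2.imread(f"pics/{n}.png") for n in("t2","s2")]))
E
```

```text
time: 3.67
eef_pos: [0.5707, 0.2178, 0.2085]
tcp_rot: [0.935, -0.354, -0.002, 0.001]
contact_force: [-0.3, -0.3, 0.3]
opening: 0.998
t 3.67 pos [0.5707 0.2178 0.2085] yaw -41.43 zax [-0.005 -0.001 -1.   ] F [-0.3 -0.3  0.3] op 0.998
shift [ 0.4 -0.7 11. ]
rot [ 0.23  0.18 -0.43]
```

View pics/ov3.png

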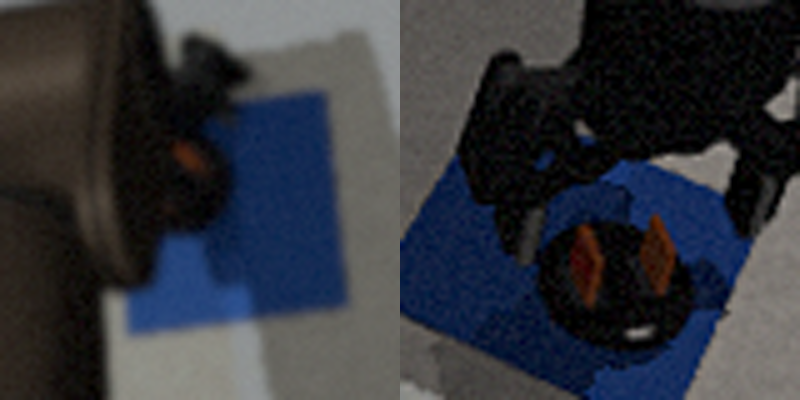

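Run:
```python
from g import *
from capov import *
st=get_state();R=Ro.from_quat(st["tcp_rot"]).as_matrix();p=st["eef_pos"]
L=[]
for s in(1,-1):
    L.append((np.array([p+R@np.array([s*.0425,w,d]) for w,d in((-.011,.13),(-.011,.16),(.011,.16),(.011,.13))]),(0,255,0)))
L+=capdraw(.5715,.218,-41,.004,col=(255,255,0))
s=read_camera("scene")
crop(s,360,250,80,80,8,"s4",L)
```

```text
(no output)
```

View pics/s4.png

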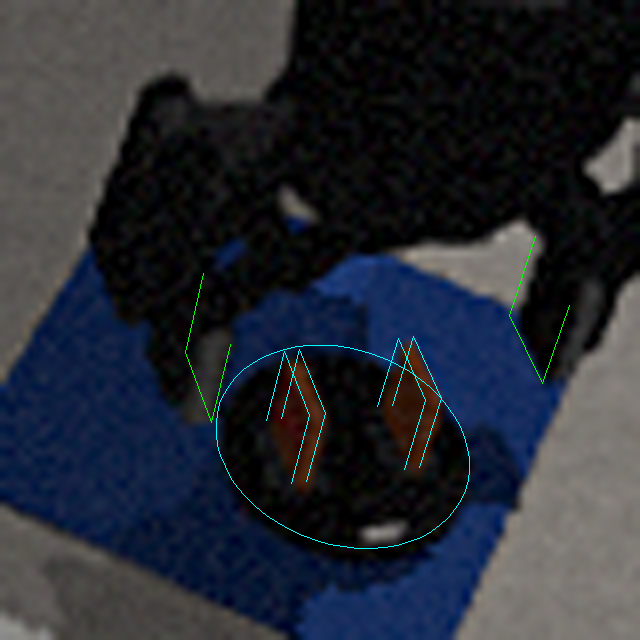

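```bash
python3 -m jog '[{"grip":0,"x":0.5,"y":-0.5,"z":6,"rx":0.2,"ry":0.2,"rz":-0.3},{"grip":0,"x":0,"y":0,"z":5,"rx":0,"ry":0,"rz":0},{"grip":0,"x":0,"y":0,"z":0,"rx":0,"ry":0,"rz":0},{"grip":0.5,"x":0,"y":0,"z":0,"rx":0,"ry":0,"rz":0},{"grip":0.6,"x":0,"y":0,"z":0,"rx":0,"ry":0,"rz":0},{"grip":0.6,"x":0,"y":0,"z":0,"rx":0,"ry":0,"rz":0},{"grip":0.6,"x":0,"y":0,"z":0,"rx":0,"ry":0,"rz":0},{"grip":0.6,"x":0,"y":0,"z":0,"rx":0,"ry":0,"rz":0}]' 40
python3 - <<'E'
from g import *
from capov import *
rel((.5715,.218,.1975),-41)
s=read_camera("scene");t=read_camera("top")
crop(t,130,180,80,80,5,"t2");crop(s,360,250,80,80,5,"s2")
cv2.imwrite("pics/ov5.png",np.hstack([cv2.imread(f"pics/{n}.png") for n in("t2","s2")]))
E
```

```text
time: 4.48
eef_pos: [0.5725, 0.2181, 0.1999]
tcp_rot: [0.937, -0.351, 0.002, -0.001]
contact_force: [0.2, 0.1, 0.3]
opening: 0.401
t 4.48 pos [0.5725 0.2181 0.1999] yaw -41.05 zax [ 5.1e-03  5.0e-04 -1.0e+00] F [0.2 0.1 0.3] op 0.401
shift [-0.7  0.7  2.4]
rot [-0.21 -0.2  -0.05]
```

View pics/ov5.png

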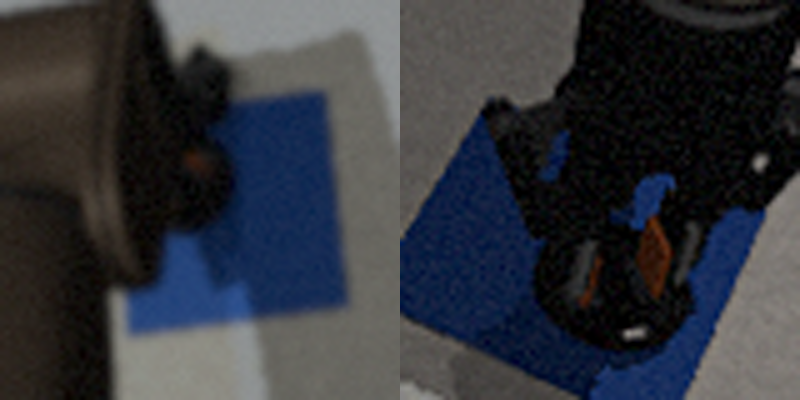

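```bash
python3 -m jog '[{"grip":0.65,"x":0,"y":0,"z":1.5,"rx":-0.1,"ry":-0.1,"rz":0},{"grip":0.7,"x":0,"y":0,"z":0,"rx":0,"ry":0,"rz":0},{"grip":0.8,"x":0,"y":0,"z":0,"rx":0,"ry":0,"rz":0},{"grip":1,"x":0,"y":0,"z":0,"rx":0,"ry":0,"rz":0},{"grip":1,"x":0,"y":0,"z":0,"rx":0,"ry":0,"rz":0},{"grip":1,"x":0,"y":0,"z":0,"rx":0,"ry":0,"rz":0},{"grip":1,"x":0,"y":0,"z":0,"rx":0,"ry":0,"rz":0}]' 40
python3 - <<'E'
from g import *
from capov import *
rel((.5715,.218,.1975),-41)
s=read_camera("scene");t=read_camera("top")
crop(t,130,180,80,80,5,"t2");crop(s,360,250,80,80,5,"s2")
cv2.imwrite("pics/ov6.png",np.hstack([cv2.imread(f"pics/{n}.png") for n in("t2","s2")]))
E
```

```text
time: 5.17
eef_pos: [0.5733, 0.2183, 0.2003]
tcp_rot: [0.937, -0.351, 0.002, -0.001]
contact_force: [-0.7, 0.3, 6.9]
opening: 0.225
t 5.17 pos [0.5733 0.2183 0.2003] yaw -41.05 zax [ 4.7e-03  7.0e-04 -1.0e+00] F [-0.7  0.3  6.9] op 0.225
shift [-1.2  1.4  2.7]
rot [-0.21 -0.17 -0.05]
```

View pics/ov6.png

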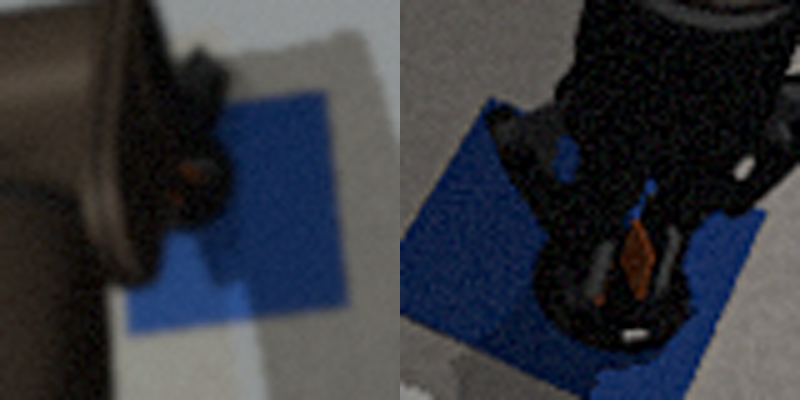

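```bash
python3 -m jog '[{"grip":1,"x":0,"y":0,"z":-8,"rx":0,"ry":0,"rz":0},{"grip":1,"x":0,"y":0,"z":-20,"rx":0,"ry":0,"rz":0},{"grip":1,"x":0,"y":0,"z":-30,"rx":0,"ry":0,"rz":0},{"grip":1,"x":0,"y":0,"z":-20,"rx":0,"ry":0,"rz":0},{"grip":1,"x":0,"y":0,"z":0,"rx":0,"ry":0,"rz":0},{"grip":1,"x":0,"y":0,"z":0,"rx":0,"ry":0,"rz":0}]' 40
python3 - <<'E'
from g import *
from capov import *
rel((.5715,.218,.1975),-41)
st=get_state();R=Ro.from_quat(st["tcp_rot"]).as_matrix();p=st["eef_pos"]
print(proj(read_camera("scene"),p+R@[0,0,.175]))
s=read_camera("scene");t=read_camera("top")
crop(t,130,150,80,80,5,"t2");crop(s,350,195,80,80,5,"s2")
cv2.imwrite("pics/ov7.png",np.hstack([cv2.imread(f"pics/{n}.png") for n in("t2","s2")]))
E
```

```text
time: 5.77
eef_pos: [0.5725, 0.2181, 0.2776]
tcp_rot: [0.937, -0.351, 0.002, -0.001]
contact_force: [0.3, -0.8, -1.0]
opening: 0.224
t 5.77 pos [0.5725 0.2181 0.2776] yaw -41.05 zax [ 5.3e-03  7.0e-04 -1.0e+00] F [ 0.3 -0.8 -1. ] op 0.224
shift [-1.   1.1 80.1]
rot [-0.23 -0.2  -0.05]
[[409.54954728 279.08935831]]
```

View pics/ov7.png

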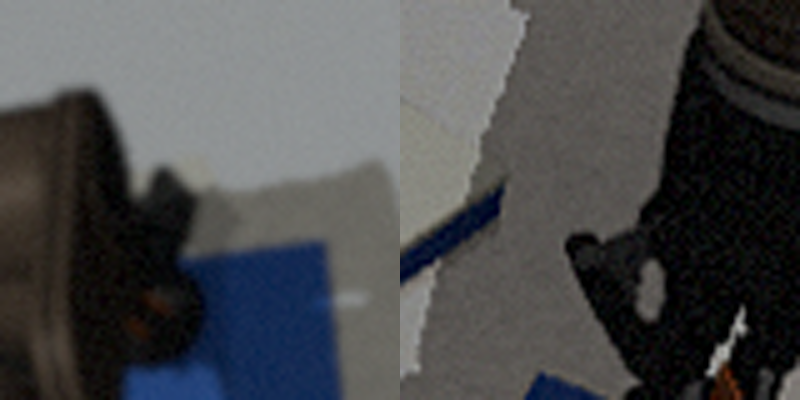

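Run:
```python
from g import *
from capov import *
st=get_state();R=Ro.from_quat(st["tcp_rot"]).as_matrix();p=st["eef_pos"]
s=read_camera("scene");t=read_camera("top")
L=capdraw(p[0],p[1],-41,.082,11,(0,255,0))
crop(s,375,240,60,75,8,"s2",L);crop(t,130,190,40,75,8,"t2",L);
cv2.imwrite("pics/ov8.png",np.hstack([cv2.imread(f"pics/{n}.png") for n in("t2","s2")]))
rel((.5004,-.2299,.40))
```

```text
t 6.02 pos [0.5715 0.2179 0.274 ] yaw -41.05 zax [-1.4e-03 -6.0e-04 -1.0e+00] F [-1.   0.2 -1.8] op 0.223
shift [ 240.3  384.5 -125.6]
```

View pics/ov8.png

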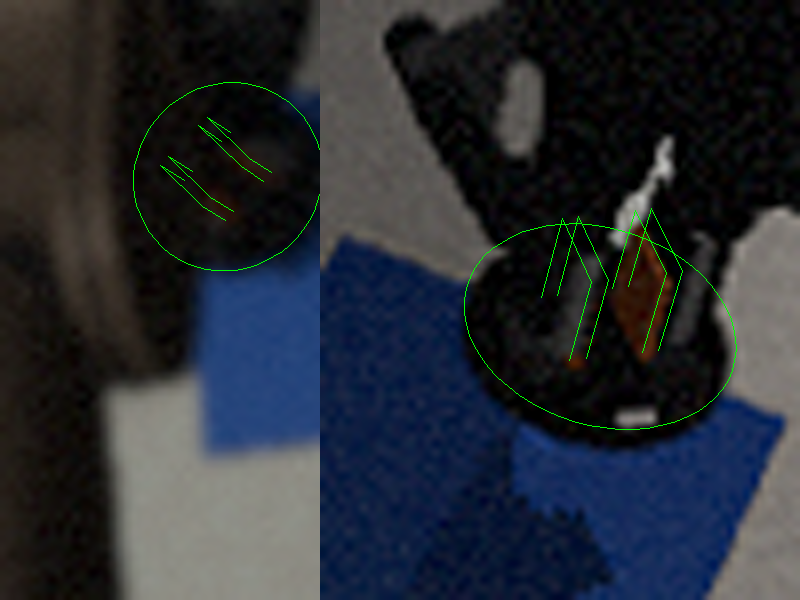

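```bash
python3 -m jog '[{"grip":1,"x":0,"y":0,"z":-20,"rx":0,"ry":0,"rz":0},{"grip":1,"x":0,"y":0,"z":-35,"rx":0,"ry":0,"rz":0},{"grip":1,"x":0,"y":0,"z":-35,"rx":0,"ry":0,"rz":0},{"grip":1,"x":10,"y":16,"z":-30,"rx":0,"ry":0,"rz":0},{"grip":1,"x":20,"y":32,"z":0,"rx":0,"ry":0,"rz":0},{"grip":1,"x":20,"y":32,"z":0,"rx":0,"ry":0,"rz":0},{"grip":1,"x":20,"y":32,"z":0,"rx":0,"ry":0,"rz":0},{"grip":1,"x":20,"y":32,"z":0,"rx":0,"ry":0,"rz":0}]' 40
python3 -m jog '[{"grip":1,"x":20,"y":32,"z":0,"rx":0,"ry":0,"rz":0},{"grip":1,"x":20,"y":32,"z":0,"rx":0,"ry":0,"rz":0},{"grip":1,"x":20,"y":32,"z":0,"rx":0,"ry":0,"rz":0},{"grip":1,"x":20,"y":32,"z":0,"rx":0,"ry":0,"rz":0},{"grip":1,"x":20,"y":32,"z":0,"rx":0,"ry":0,"rz":0},{"grip":1,"x":20,"y":32,"z":0,"rx":0,"ry":0,"rz":0},{"grip":1,"x":20,"y":32,"z":0,"rx":0,"ry":0,"rz":0},{"grip":1,"x":10,"y":16,"z":0,"rx":0,"ry":0,"rz":0}]' 40
python3 - <<'E'
from g import *
from capov import *
rel((.5004,-.2299,.345+.02),-41)
P=[]
for i in range(6): s=read_camera("scene");P.append(get_state()["eef_pos"])
t=read_camera("top")
P=np.array(P);print(P.mean(0).round(4),P.std(0).round(4))
rel((.5004,-.2299,.345+.02),-41)
cv2.imwrite("pics/a9.png",np.hstack([cv2.resize(t["frame"][150:330,230:410,::-1],(400,400)),cv2.resize(s["frame"][60:240,180:360,::-1],(400,400))]))
E
```

```text
time: 6.68
eef_pos: [0.5445, 0.049, 0.3951]
tcp_rot: [0.937, -0.35, 0.0, -0.0]
contact_force: [0.7, -0.4, -1.8]
opening: 0.223
time: 7.35
eef_pos: [0.4997, -0.2326, 0.3948]
tcp_rot: [0.936, -0.352, 0.0, -0.0]
contact_force: [0.7, 0.2, -0.9]
opening: 0.226
t 7.35 pos [ 0.4997 -0.2326  0.3948] yaw -41.22 zax [ 7.e-04 -2.e-04 -1.e+00] F [ 0.7  0.2 -0.9] op 0.226
shift [-1.3 -2.5 29.8]
rot [-0.02 -0.04 -0.22]
[ 0.5004 -0.2305  0.3949] [0.0004 0.0021 0.0002]
t 7.7 pos [ 0.501  -0.2279  0.3954] yaw -40.96 zax [ 0.0017  0.0011 -1.    ] F [-0.3  0.4 -0.6] op 0.225
shift [ 0.8  1.9 30.4]
rot [-0.11 -0.03  0.04]
```

View pics/a9.png

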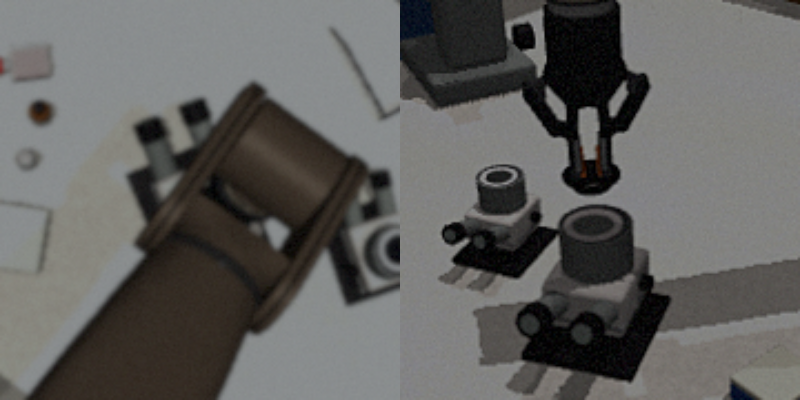

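```bash
python3 -m jog '[{"grip":1,"x":0,"y":0,"z":15,"rx":0,"ry":0,"rz":0},{"grip":1,"x":0,"y":0,"z":15,"rx":0,"ry":0,"rz":0},{"grip":1,"x":0,"y":0,"z":10,"rx":0,"ry":0,"rz":0},{"grip":1,"x":0,"y":0,"z":3,"rx":0,"ry":0,"rz":0},{"grip":1,"x":0,"y":0,"z":0,"rx":0,"ry":0,"rz":0},{"grip":1,"x":0,"y":0,"z":0,"rx":0,"ry":0,"rz":0}]' 40
python3 - <<'E'
from g import *
from capov import *
P=[]
for i in range(8): s=read_camera("scene");P.append([*get_state()["eef_pos"],*get_state()["contact_force"]])
P=np.array(P);p=P.mean(0);print(p.round(4),P.std(0).round(4))
rel((.5004,-.2299,.345),-41)
b=p[2]-.195
L=capdraw(p[0],p[1],-41,b,11)+[(circ(p[0],p[1],b,.0215),(0,255,0)),(circ(.5004,-.2299,.1475,.024),(0,0,255)),(circ(.5004,-.2299,.1475,.034),(0,0,255))]
crop(s,240,115,60,65,9,"a10",L)
crop(s,240,115,60,65,9,"a11")
E
```

```text
time: 8.2
eef_pos: [0.5012, -0.2288, 0.3534]
tcp_rot: [0.937, -0.35, 0.001, -0.0]
contact_force: [-0.4, 0.4, -0.6]
opening: 0.223
[ 0.5011 -0.2292  0.3538 -0.0416  0.1541 -0.8255] [1.000e-04 1.000e-04 2.000e-04 3.967e-01 4.892e-01 4.713e-01]
t 8.6 pos [ 0.5009 -0.2293  0.3534] yaw -41.06 zax [ 3.e-03 -2.e-04 -1.e+00] F [-0.5 -0.5 -0.6] op 0.225
shift [0.  0.8 8.4]
rot [-0.1  -0.14 -0.06]
```

View pics/a10.png

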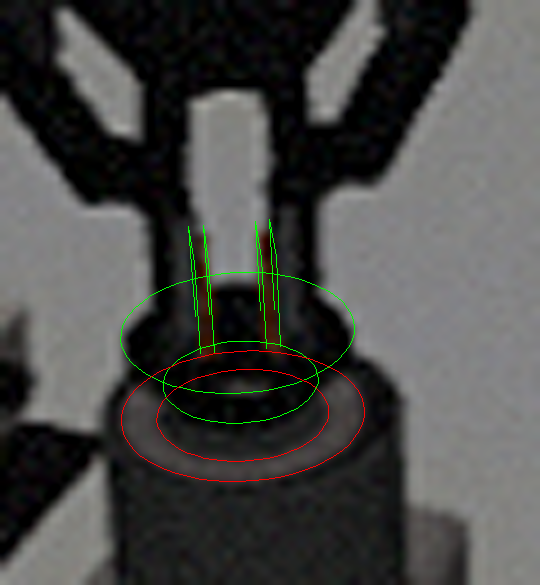

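View pics/a11.png

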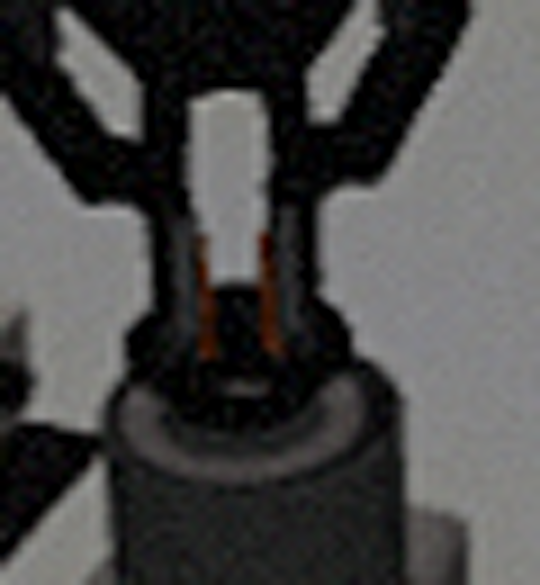

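```bash
python3 -m jog '[{"grip":1,"x":0,"y":0.8,"z":3,"rx":0,"ry":0,"rz":0},{"grip":1,"x":0,"y":0,"z":3,"rx":0,"ry":0,"rz":0},{"grip":1,"x":0,"y":0,"z":1,"rx":0,"ry":0,"rz":0},{"grip":1,"x":0,"y":0,"z":0,"rx":0,"ry":0,"rz":0}]' 40
python3 -m jog '[{"grip":1,"x":0,"y":0,"z":1,"rx":0,"ry":0,"rz":0},{"grip":1,"x":0,"y":0,"z":1,"rx":0,"ry":0,"rz":0},{"grip":1,"x":0,"y":0,"z":0,"rx":0,"ry":0,"rz":0}]' 40
```

```text
time: 8.93
eef_pos: [0.5002, -0.2297, 0.3452]
tcp_rot: [0.937, -0.351, 0.0, -0.001]
contact_force: [-0.3, -0.0, -1.4]
opening: 0.225
time: 9.18
eef_pos: [0.5003, -0.2298, 0.3438]
tcp_rot: [0.937, -0.351, 0.001, -0.001]
contact_force: [-0.1, -0.5, -0.7]
opening: 0.224
```

```bash
for i in 1; do python3 -m jog '[{"grip":1,"x":0,"y":0,"z":1,"rx":0,"ry":0,"rz":0},{"grip":1,"x":0,"y":0,"z":0.5,"rx":0,"ry":0,"rz":0},{"grip":1,"x":0,"y":0,"z":0,"rx":0,"ry":0,"rz":0}]' 40; done
python3 -m jog '[{"grip":1,"x":0,"y":0,"z":0.7,"rx":0,"ry":0,"rz":0},{"grip":1,"x":0,"y":0,"z":0,"rx":0,"ry":0,"rz":0}]' 40
```

```text
time: 9.43
eef_pos: [0.5003, -0.2298, 0.3423]
tcp_rot: [0.937, -0.351, 0.001, -0.001]
contact_force: [-0.1, 0.3, 0.0]
opening: 0.224
time: 9.6
eef_pos: [0.5004, -0.2298, 0.3417]
tcp_rot: [0.937, -0.351, 0.001, -0.001]
contact_force: [-0.3, 0.5, -1.0]
opening: 0.227
```

Run:
```python
from g import *
from capov import *
P=[]
for i in range(4): s=read_camera("scene");P.append([*get_state()["eef_pos"],*get_state()["contact_force"]])
P=np.array(P);p=P.mean(0);print(p.round(4))
b=p[2]-.195
L=[(circ(p[0],p[1],b+.012,.032),(0,255,0)),(circ(.5004,-.2299,.1475,.024),(0,0,255)),(circ(.5004,-.2299,.1475,.034),(0,0,255))]
crop(s,240,115,60,65,9,"a12");crop(s,240,115,60,65,9,"a13",L)
```

```text
[ 0.5004 -0.2298  0.3418 -0.3146 -0.3012 -1.2622]
```

View pics/a12.png

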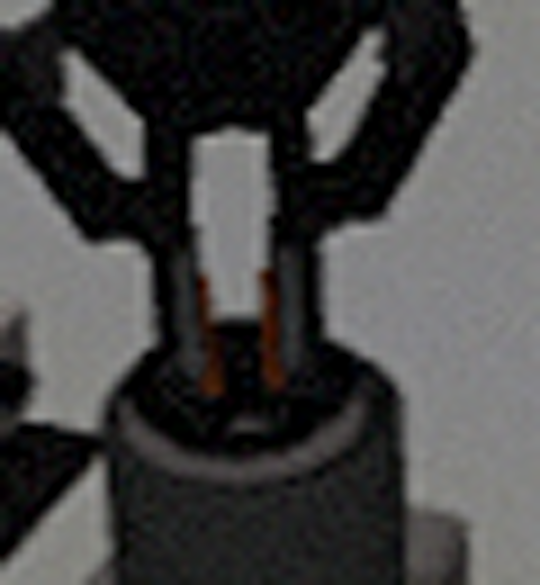

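```bash
for i in 1; do python3 -m jog '[{"grip":1,"x":0,"y":0,"z":1,"rx":0,"ry":0,"rz":0},{"grip":1,"x":0,"y":0,"z":0.3,"rx":0,"ry":0,"rz":0},{"grip":1,"x":0,"y":0,"z":0,"rx":0,"ry":0,"rz":0}]' 40; done
```

```text
time: 10.05
eef_pos: [0.5003, -0.2297, 0.3403]
tcp_rot: [0.937, -0.351, 0.001, -0.001]
contact_force: [-0.2, -0.2, -0.7]
opening: 0.225
```

```bash
python3 -m jog '[{"grip":1,"x":0,"y":0,"z":1,"rx":0,"ry":0,"rz":0},{"grip":1,"x":0,"y":0,"z":0.3,"rx":0,"ry":0,"rz":0},{"grip":1,"x":0,"y":0,"z":0,"rx":0,"ry":0,"rz":0}]' 40
```

```text
time: 10.3
eef_pos: [0.5003, -0.2298, 0.339]
tcp_rot: [0.937, -0.351, 0.001, -0.001]
contact_force: [-0.1, 0.4, -0.1]
opening: 0.222
```

```bash
python3 -m jog '[{"grip":1,"x":0,"y":0,"z":1,"rx":0,"ry":0,"rz":0},{"grip":1,"x":0,"y":0,"z":0,"rx":0,"ry":0,"rz":0}]' 40
```

```text
time: 10.47
eef_pos: [0.5004, -0.2298, 0.338]
tcp_rot: [0.937, -0.351, 0.001, -0.001]
contact_force: [0.5, -0.0, -1.9]
opening: 0.225
```

```bash
python3 -m jog '[{"grip":1,"x":0,"y":0,"z":1,"rx":0,"ry":0,"rz":0},{"grip":1,"x":0,"y":0,"z":0,"rx":0,"ry":0,"rz":0}]' 40
```

```text
time: 10.63
eef_pos: [0.5003, -0.2298, 0.337]
tcp_rot: [0.937, -0.351, 0.001, -0.001]
contact_force: [-0.4, -0.2, 0.3]
opening: 0.224
```

```bash
python3 -m jog '[{"grip":1,"x":0,"y":0,"z":1,"rx":0,"ry":0,"rz":0},{"grip":1,"x":0,"y":0,"z":0,"rx":0,"ry":0,"rz":0}]' 40
```

```text
time: 10.8
eef_pos: [0.5003, -0.2297, 0.3359]
tcp_rot: [0.937, -0.351, 0.001, -0.001]
contact_force: [0.2, -0.4, -0.7]
opening: 0.228
```

Run:
```python
from h import *
s=read_camera("scene")
crop(s,240,115,60,65,9,"a14")
```

```text
(no output)
```

View pics/a14.png

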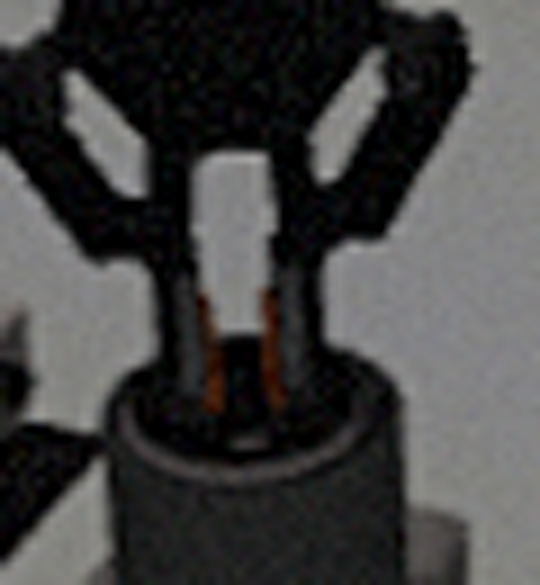

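```bash
python3 -m jog '[{"grip":1,"x":0,"y":0,"z":1,"rx":0,"ry":0,"rz":0},{"grip":1,"x":0,"y":0,"z":0,"rx":0,"ry":0,"rz":0}]' 40
```

```text
time: 11.02
eef_pos: [0.5004, -0.2298, 0.335]
tcp_rot: [0.937, -0.351, 0.001, -0.001]
contact_force: [0.6, 0.1, -1.1]
opening: 0.219
```

```bash
python3 -m jog '[{"grip":1,"x":0,"y":0,"z":1,"rx":0,"ry":0,"rz":0},{"grip":1,"x":0,"y":0,"z":0,"rx":0,"ry":0,"rz":0}]' 40
```

```text
time: 11.18
eef_pos: [0.5005, -0.2298, 0.3343]
tcp_rot: [0.937, -0.351, 0.001, -0.0]
contact_force: [-0.2, -0.4, -1.0]
opening: 0.226
```

```bash
python3 -m jog '[{"grip":1,"x":0,"y":0,"z":1,"rx":0,"ry":0,"rz":0},{"grip":1,"x":0,"y":0,"z":0,"rx":0,"ry":0,"rz":0}]' 40
```

```text
time: 11.35
eef_pos: [0.5005, -0.2299, 0.3342]
tcp_rot: [0.937, -0.351, 0.001, -0.0]
contact_force: [-2.3, 1.1, 4.9]
opening: 0.229
```

```bash
python3 -m jog '[{"grip":1,"x":0,"y":0,"z":0.7,"rx":0,"ry":0,"rz":0},{"grip":1,"x":0,"y":0,"z":0,"rx":0,"ry":0,"rz":0}]' 40
```

```text
time: 11.52
eef_pos: [0.5006, -0.2299, 0.3342]
tcp_rot: [0.937, -0.351, 0.001, -0.0]
contact_force: [-3.6, 2.9, 7.2]
opening: 0.224
```

```bash
python3 -m jog '[{"grip":1,"x":0,"y":0,"z":0.7,"rx":0,"ry":0,"rz":0},{"grip":1,"x":0,"y":0,"z":0,"rx":0,"ry":0,"rz":0},{"grip":1,"x":0,"y":0,"z":0,"rx":0,"ry":0,"rz":0}]' 40
python3 - <<'E'
from h import *
P=[]
for i in range(4): s=read_camera("scene");g=get_state();P.append([*g["eef_pos"],*g["contact_force"],*g["wrist_torque"]])
p=np.mean(P,0);print(p.round(4))
L=[(circ(.5004,-.2299,.15,.032),(0,255,0)),(circ(.5004,-.2299,.154,.032),(0,255,0)),(circ(.5004,-.2299,.15,.034),(0,0,255))]
crop(s,245,135,50,50,8,"s2");crop(s,245,135,50,50,8,"t2",L)
cv2.imwrite("pics/a15.png",np.hstack([cv2.imread(f"pics/{n}.png") for n in("t2","s2")]))
E
```

```text
time: 11.77
eef_pos: [0.5006, -0.2299, 0.3341]
tcp_rot: [0.937, -0.351, 0.001, -0.0]
contact_force: [-3.9, 2.3, 10.2]
opening: 0.223
[ 0.5006 -0.2299  0.3341 -4.2485  2.4334  9.8968  0.4453  0.7587 -0.018 ]
```

View pics/a15.png

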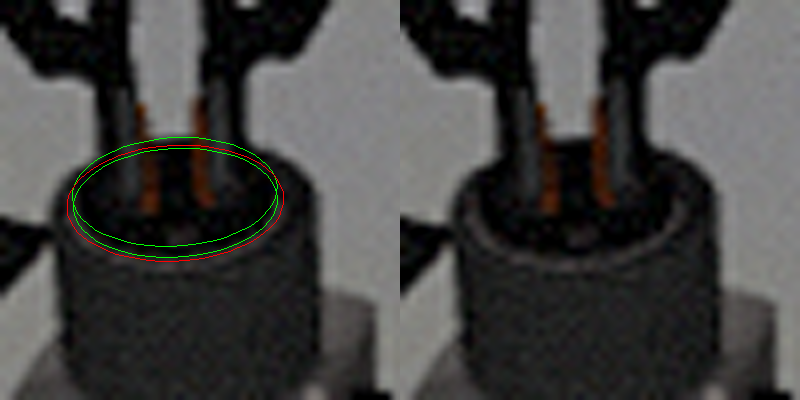

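```bash
python3 -m jog '[{"grip":1,"x":-0.6,"y":0,"z":0,"rx":0,"ry":0,"rz":0},{"grip":1,"x":0,"y":0,"z":0,"rx":0,"ry":0,"rz":0},{"grip":1,"x":0,"y":0,"z":0,"rx":0,"ry":0,"rz":0}]' 40
python3 - <<'E'
from h import *
P=[]
for i in range(4): s=read_camera("scene");g=get_state();P.append([*g["eef_pos"],*g["contact_force"],*g["wrist_torque"]])
p=np.mean(P,0);print(p.round(4))
f=s["frame"].mean(2)
for u in(262,266,270,): print(u,[(v,int(f[v,u-1:u+2].mean())) for v in range(160,174)])
for z in(.146,.148,.15,.152):
  B=lambda r,zz:proj(s,circ(.5004+(z-.1475)*0,-.2299,zz,r))[:,1].max().round(1)
  print(z,"ring68",B(.034,z),"bore48",B(.024,z),"flange low home",B(.032,z),"tube86",B(.043,z))
E
```

```text
time: 12.22
eef_pos: [0.5003, -0.2296, 0.3342]
tcp_rot: [0.937, -0.351, 0.002, -0.0]
contact_force: [-2.7, 1.3, 8.5]
opening: 0.225
[ 0.5003 -0.2297  0.3342 -2.8738  1.0391  7.8971  0.3032  0.5627  0.0148]
262 [(160, 31), (161, 15), (162, 7), (163, 4), (164, 3), (165, 2), (166, 19), (167, 44), (168, 46), (169, 28), (170, 29), (171, 28), (172, 29), (173, 30)]
266 [(160, 3), (161, 7), (162, 3), (163, 5), (164, 25), (165, 20), (166, 4), (167, 38), (168, 59), (169, 26), (170, 34), (171, 30), (172, 37), (173, 31)]
270 [(160, 25), (161, 4), (162, 5), (163, 5), (164, 8), (165, 4), (166, 17), (167, 41), (168, 38), (169, 28), (170, 29), (171, 35), (172, 33), (173, 33)]
0.146 ring68 168.5 bore48 166.3 flange low home 168.1 tube86 170.6
0.148 ring68 167.8 bore48 165.6 flange low home 167.4 tube86 169.9
0.15 ring68 167.1 bore48 164.9 flange low home 166.7 tube86 169.2
0.152 ring68 166.5 bore48 164.2 flange low home 166.0 tube86 168.5
```

```bash
python3 -m jog '[{"grip":1,"x":-0.8,"y":0,"z":1,"rx":0,"ry":0,"rz":0},{"grip":1,"x":0,"y":0,"z":0.5,"rx":0,"ry":0,"rz":0},{"grip":1,"x":0,"y":0,"z":0,"rx":0,"ry":0,"rz":0}]' 40
python3 - <<'E'
from h import *
im=cv2.imread("pics/scene0.png").astype(float).mean(2)
for u in(262,266,270): print(u,[(v,int(im[v,u-1:u+2].mean())) for v in range(158,174)])
g=get_state();print(g["eef_pos"],g["contact_force"],g["wrist_torque"])
E
```

```text
time: 12.67
eef_pos: [0.5001, -0.2295, 0.3341]
tcp_rot: [0.937, -0.351, 0.003, 0.0]
contact_force: [-4.0, 1.4, 13.4]
opening: 0.222
262 [(158, 22), (159, 22), (160, 29), (161, 30), (162, 29), (163, 24), (164, 27), (165, 74), (166, 130), (167, 121), (168, 65), (169, 51), (170, 23), (171, 30), (172, 32), (173, 29)]
266 [(158, 29), (159, 29), (160, 31), (161, 35), (162, 32), (163, 30), (164, 22), (165, 52), (166, 110), (167, 127), (168, 83), (169, 52), (170, 40), (171, 28), (172, 31), (173, 31)]
270 [(158, 24), (159, 31), (160, 30), (161, 27), (162, 31), (163, 29), (164, 27), (165, 85), (166, 136), (167, 118), (168, 57), (169, 52), (170, 33), (171, 30), (172, 35), (173, 31)]
[ 0.50008246 -0.22945057  0.3340925 ] [-4.01442988  1.36330294 13.41092878] [0.30240819 0.71998761 0.01639266]
```

```bash
python3 -m jog '[{"grip":1,"x":-0.5,"y":0,"z":-1,"rx":0,"ry":0,"rz":0},{"grip":1,"x":0,"y":0,"z":0,"rx":0,"ry":0,"rz":0}]' 40
python3 -m jog '[{"grip":0.75,"x":0,"y":0,"z":0,"rx":0,"ry":0,"rz":0},{"grip":0.65,"x":0,"y":0,"z":0,"rx":0,"ry":0,"rz":0},{"grip":0.55,"x":0,"y":0,"z":0,"rx":0,"ry":0,"rz":0},{"grip":0.5,"x":0,"y":0,"z":0,"rx":0,"ry":0,"rz":0},{"grip":0.5,"x":0,"y":0,"z":0,"rx":0,"ry":0,"rz":0},{"grip":0.5,"x":0,"y":0,"z":0,"rx":0,"ry":0,"rz":0}]' 40
python3 - <<'E'
from h import *
s=read_camera("scene")
crop(s,240,115,60,65,9,"a16")
g=get_state();print(g["eef_pos"],g["contact_force"],g["wrist_torque"])
E
```

```text
time: 12.83
eef_pos: [0.4997, -0.2292, 0.3342]
tcp_rot: [0.937, -0.351, 0.004, 0.0]
contact_force: [0.0, -0.5, 7.4]
opening: 0.226
time: 13.33
eef_pos: [0.4987, -0.2283, 0.3303]
tcp_rot: [0.937, -0.351, 0.0, -0.001]
contact_force: [0.1, 0.3, -0.4]
opening: 0.499
[ 0.49873697 -0.22832691  0.33040887] [-0.75788428 -0.09351934  0.48981971] [-6.06213890e-03 -2.64458656e-06  2.18094352e-02]
```

View pics/a16.png

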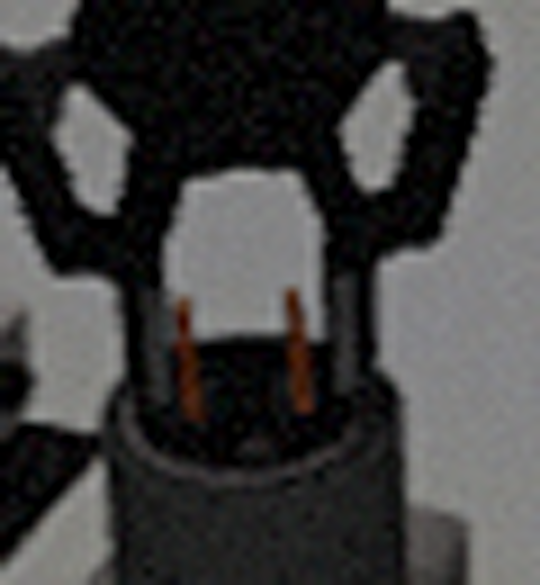

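```bash
python3 -m jog '[{"grip":0.3,"x":0,"y":0,"z":-2,"rx":0,"ry":0,"rz":0},{"grip":0.2,"x":0,"y":0,"z":-8,"rx":0,"ry":0,"rz":0},{"grip":0.2,"x":0,"y":0,"z":-20,"rx":0,"ry":0,"rz":0},{"grip":0.2,"x":0,"y":0,"z":-30,"rx":0,"ry":0,"rz":0},{"grip":0.2,"x":0,"y":0,"z":-30,"rx":0,"ry":0,"rz":0},{"grip":0.2,"x":-30,"y":-20,"z":0,"rx":0,"ry":0,"rz":0},{"grip":0.2,"x":-30,"y":-20,"z":0,"rx":0,"ry":0,"rz":0},{"grip":0.2,"x":-30,"y":-20,"z":0,"rx":0,"ry":0,"rz":0}]' 40
python3 -m jog '[{"grip":0.2,"x":-30,"y":-20,"z":0,"rx":0,"ry":0,"rz":0},{"grip":0.2,"x":-30,"y":-20,"z":0,"rx":0,"ry":0,"rz":0},{"grip":0.2,"x":-30,"y":-20,"z":0,"rx":0,"ry":0,"rz":0},{"grip":0.2,"x":-30,"y":-20,"z":0,"rx":0,"ry":0,"rz":0}]' 40
python3 - <<'E'
from capov import *
s=read_camera("scene");t=read_camera("top")
L=capdraw(.5002,-.2295,-41,.138)
for n,c,(x,y) in(("s",s,(240,135)),("t",t,(305,215))):
    crop(c,x,y,50,50,8,n+"a");crop(c,x,y,50,50,8,n+"b",L)
    cv2.imwrite(f"pics/fin_{n}.png",np.hstack([cv2.imread(f"pics/{n}{k}.png") for k in"ab"]))
E
```

```text
time: 14.05
eef_pos: [0.4699, -0.1235, 0.4228]
tcp_rot: [0.936, -0.351, 0.002, -0.001]
contact_force: [0.4, 0.8, -0.2]
opening: 0.8
time: 14.38
eef_pos: [0.4314, 0.0164, 0.422]
tcp_rot: [0.936, -0.351, 0.002, -0.001]
contact_force: [0.7, 0.9, 0.9]
opening: 0.805
```

View pics/fin_s.png

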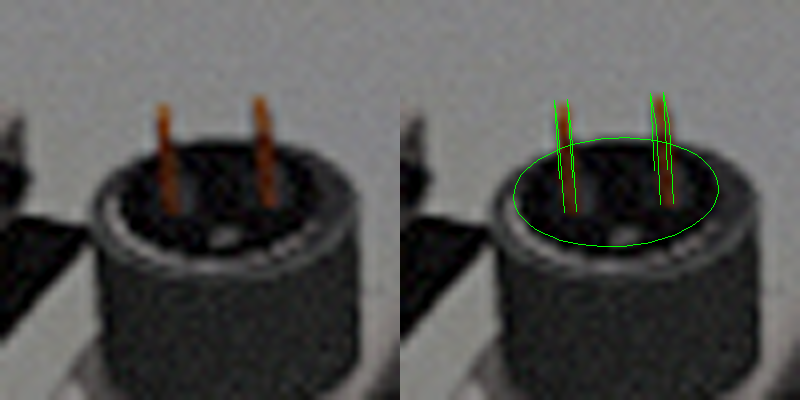

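View pics/fin_t.png

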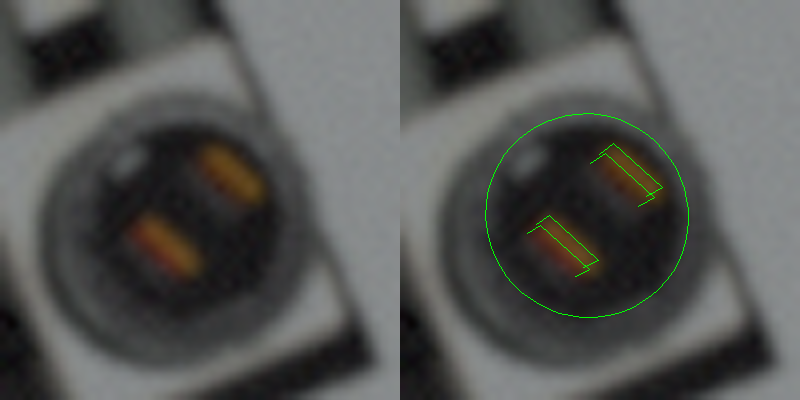

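Run:
```python
from h import *
for n in("top","scene"):
    c=read_camera(n);cv2.imwrite(f"pics/end_{n}.png",c["frame"][:,:,::-1])
    im=c["frame"].astype(int);m=(im[:,:,0]>im[:,:,2]+25).astype(np.uint8)
    x,y=np.int32(proj(c,[.5,-.23,.17])[0]);mm=0*m;mm[y-20:y+20,x-20:x+20]=m[y-20:y+20,x-20:x+20]
    k,_,st,ce=cv2.connectedComponentsWithStats(mm)
    Q=[onz(c,ce[i],.178 if n=="top" else .166) for i in range(1,k) if st[i,4]>3]
    print(n,np.round(Q,4),[np.linalg.norm(Q[0]-q).round(4) for q in Q[1:]])
print(get_state()["time"],get_state()["opening"])
```

```text
top [[ 0.5106 -0.2394  0.178 ]
 [ 0.4877 -0.2196  0.178 ]] [np.float64(0.0303)]
scene [[ 0.4883 -0.219   0.166 ]
 [ 0.5094 -0.241   0.166 ]] [np.float64(0.0305)]
14.5833 0.8046487549817716
```

View pics/end_scene.png

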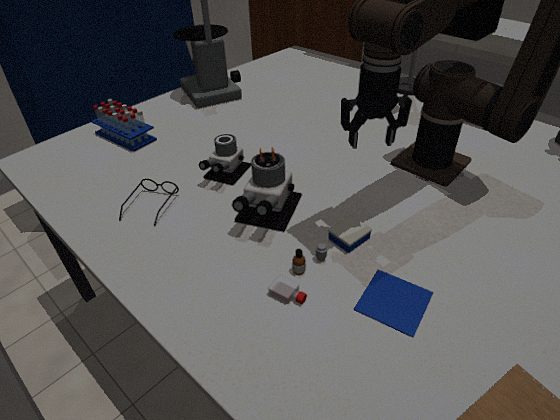

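View pics/end_top.png

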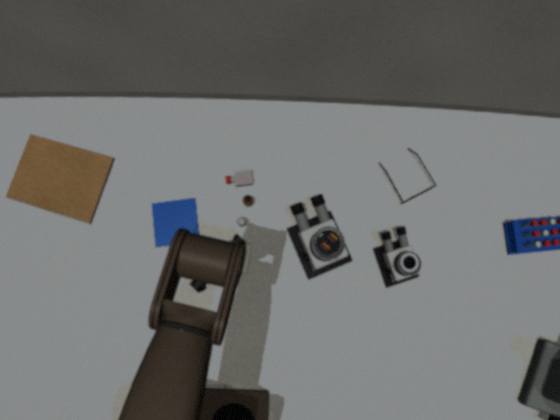

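The tab centres measure 30 mm apart, their full rest spacing. Both cameras agree on the cap's centre at the home height, and the bystanders are where they started. Handing in.

```bash
python3 -c "
from plant import *
print(sign_off())"
```

```text
the job is handed in; nothing more can be done
None
```

The dust cap is on the large head's camera port with its tabs sprung out under the rim, and I handed the job in at about 14.6 s of robot time. I pinched the cap's tabs at 40 N grip and carried it over the bystanders. I lowered it about 1 mm at a time into the bore, which I had located by camera.

- **Seating:** the cap went down freely until a firm stop at the expected home height. It did not drop further at the highest reading of about 13 N, with the tabs still pinched; the limit is 40 N.
- **Tabs:** I eased off to about 7 N and let the tabs out. Their centres measured 30.3 mm (top camera) and 30.5 mm (scene camera) apart, against 30 mm at rest. That is only possible with the lugs below the lip.
- **Height and surroundings:** the cap overlay at the home height matched both pictures. By eye, the objective, oil bottle, flask and slide box are where they started, and the robot is clear of everything.

Three readings disagreed or were left untested:
- **Gripper opening:** it read about 19 mm when pinched, where 22 mm was expected.
- **Rim height:** the cameras put it at about 147.5 mm, against about 150 mm by feel, which is within the calibration error. With the gripper shading the port, the visible collar band also looked slightly wide.
- **Lock:** I did not pull on the cap to test it.

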